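# Reset the stop and hold the nest's sprung rod at its mark

### The arm

A 6-joint arm with a two-finger parallel gripper is mounted at the origin on the work surface. World frame = base frame: x ahead of the robot, y to its left, z up, the work surface at z = 0. Lengths are in mm, angles in degrees, forces in N, time in s.
With the tool pointing down it reaches from about 300 to 850 mm from the base axis. Payload 4.2 kg.
Tool frame: the origin (TCP) lies midway between the tips of the shut fingers; the grasp point (between the pads) lies 19 mm behind it (env.grip_point_offset is the distance from the TCP to the grasp point, in mm); z points along the fingers, x is the direction in which the jaws open and shut, and the axes are right-handed (so a half turn about z gives the same grasp; the last joint's range is limited). The gripper opens to 91 mm and grips with 3 to 60 N. Pads are 32 mm wide; open, the fingers measure 118 mm over their backs; the gripper's body (76 mm by 178 mm) begins 60 mm behind the grasp point.
Start: joints at [75.229, 18.312, 89.639, -0, 72.044, -1.146], TCP at [135.451, 558.835, 213.976] pointing down, gripper open.
Joint ranges: [-177.97, 177.97], [-48.28, 115.42], [12.27, 149.76], [-77.06, 257.06], [2.81, 150.46], [-146.56, 146.56]. Speed limits (degrees/s): [147.25, 147.25, 180, 180, 180, 180].

### API

Orientations are given as [roll, pitch, yaw] about the fixed x, y, z axes, in that order (R = Rz(yaw) Ry(pitch) Rx(roll)).
In Python, from workcell import env gives the robot as it stands.
- The arm moves only by the shell command python3 -m pendant 'ROWS' [FORCE]. ROWS is JSON, a list of rows, each an object with "xyz": the shift along the tool's x, y, z in m, a list of three; "roll": the turn about the tool's z in degrees; "jaw": the closure, from 0 (fully open) to 1 (shut). A call has exactly 8 rows; each row is the pose to reach, as a shift and turn from the pose commanded when the call began, along the tool's axes at that moment; what a row does not reach only later rows make up. A row lasts 1/8 s, in which the tool goes at most 62.5 mm and 10.7 degrees, less where a joint would pass 70% of its speed; a pose out of reach is approached as far as the arm can. A call with a gripper value outside its range is refused whole. The fingers move at their own pace and stop on an object; FORCE is the grip in N (left out, the last holds). Time passes only in rows, so rows that repeat a pose let the fingers close, or fill a call up. It gives the time, the measured TCP pose, the force and the opening at its end, in the units of the state.
- env.state(): the state, without advancing time (a new reading comes with each control period).
- env.grab_frame(name): name is "scene" or "top"; returns (picture, depth): 384x512x3 uint8, blue, green, red; 384x512 float32, mm along the optical axis (not along the pixel's ray), 0 where there is no reading.
- env.camera_params(name): a dict with "camera_matrix" (3x3 intrinsics, pixels), "D" ([k1, k2, p1, p2, k3] as OpenCV has them; the pictures are not rectified), "cam_to_world" (4x4, takes a point from camera to world coordinates). Camera axes: x right, y up, looking along -z (the intrinsics and any distortion apply to the point x, -y, -z); pixel columns grow to the right and rows downward; lengths in mm; the calibration is good to about 2 mm. A picture is of the moment at which its call begins. camera_params takes no time and is no camera call.
- env.job_done(): hands the job in, once; it reports no verdict.
The state is a dict: "time_s": time; "qpos": joint angles; "qvel": joint speeds; "effort": joint torques, N m; "ee_pos": TCP position; "ee_rot": TCP orientation; "force": force on the tool from outside, world axes, zero at the start; "torque": the same for the moment, N m; "gripper_width": finger opening in mm.
Only numpy, scipy, OpenCV 4.12 (cv2) and the standard library are available. Lean on these libraries where they do the work, as an engineer would, in place of code of your own. Each camera call takes 0.05 s, during which the arm holds its last target. There are 200 camera calls.

### The job

Get the music box nest ready for loading: push the red mushroom stop on the yellow box fully down and let it spring back up, then turn its knob clockwise (seen from above) all the way to its end stop to reset it, and let go. Then take the black upright grip on the nest's telescoping rod, pull the rod out of its blue sleeve until the red band on the rod sits at the sleeve's mouth, and finish there still holding it against its spring. Leave the rabbit, the snow globe base, the music movement and the screwdriver where they are.

Things in the scene. Friction and masses are not known exactly. Their poses are not given: they have to be found in the camera images.
- stop_box: yellow square box, 78 x 78 mm and 55 mm high, fixed to the bench, with the red mushroom stop on its middle; origin at the centre of its underside
- knob_top (a point): centre of the top of the red mushroom stop's grip bar, 99 mm above the bench when up; its frame turns with the knob and its x axis runs along the bar (the end with the white line is +x), z up. The bar is 36 mm long, 12 mm wide and stands 19 mm (18 mm of it clear) above the 42 mm wide mushroom head; pinch it across its 12 mm width. Pushed straight down it is the button; it turns about the vertical through this point
- stop_button (a joint): push of the mushroom stop in m: 0 up, 0.008 fully down; a spring (about 1.6 N at first, 5 N fully down) lifts it again when let go, it does not latch
- stop_knob (a joint): turn of the mushroom stop's knob in rad: 0 fully anticlockwise, grows clockwise seen from above, end stop at 1.3; starts between 0 and 0.35 and stays where it is left (friction torque about 0.03 N m)
- fixture: aluminium plate 210 x 100 mm fixed to the bench, carrying a blue sleeve (28 mm thick, lying along the plate, axis 45 mm above the bench, top 59 mm) and at its far end a white open nest 60 mm high; origin on the bench 5 mm from the plate's centre, under the sleeve's line; its x axis runs along the sleeve towards the nest, so the rod is pulled out along -x of this frame
- sleeve_mouth (a point): centre of the sleeve's open end, where the 10 mm steel rod comes out (level, along -x of the fixture), 45 mm above the bench
- grip_point (a point): middle of the graspable upper part of the black upright grip on the rod's outer end, 80 mm above the bench; moves with the rod, same axes as the fixture. The grip is an upright bar 16 mm along the rod, 24 mm across it, its top 96 mm and its foot 30 mm above the bench; the rod meets it 45 mm above the bench. At rest its centre is 48 mm outside the sleeve's mouth and there is 40 mm of bare rod between them
- pull_rod (a joint): how far the rod is pulled out in m: 0 at rest; at 0.060 the middle of the 8 mm wide red band is exactly at the sleeve's mouth (the band is hidden in the sleeve before); hard stop at 0.085. The inner spring pulls it back with about 3 N at rest, 8 N at the band, and takes it home if let go
- rabbit: white ceramic rabbit figurine, loose, about 60 mm wide and 105 mm tall, origin under its centre
- globe_base: clear plastic snow globe base, loose, 90 mm wide and 34 mm tall, origin under its centre
- movement: gold music box movement, loose, 54 x 44 mm, 22 mm tall, origin under its centre
- driver: screwdriver lying loose on the bench, 170 mm long, origin under its centre
- keepsake: walnut keepsake box 120 x 170 mm, 70 mm high, fixed, with its brass lid propped open to 190 mm high, leaning back from the rim on its own +x side, origin under its centre

How it is judged:
By the outcome, as a careful person would: the job done as asked, in the order asked, and still so for the second after the job is handed in, while the arm keeps its last pose, push and grip.
It also fails if it takes over 51 s, if anything falls off the work surface, if the arm or the gripper's body presses on something with over 40 N, if the wrist force passes 120 N, or if a joint passes its speed limit or range.

## Working session

There is one attempt and no reset: what is moved stays moved. The work goes in short steps, Python scripts to look and compute and a shell command to move; the robot and the scene stay as the last step left them, time stands still between calls to the robot, and variables do not carry over. Pictures are saved under pics/ and viewed, about 8 in all and at most 12, crops included, and the job is handed in when it is done.

```bash
mkdir -p pics; ls; cat > h.py <<'E'
import numpy as np,cv2
from workcell import env
def ray(cam,uv):
    p=env.camera_params(cam);K=np.array(p["camera_matrix"],float);D=np.array(p["D"],float);T=np.array(p["cam_to_world"],float)
    n=cv2.undistortPoints(np.array(uv,float).reshape(-1,1,2),K,D).reshape(-1,2)
    d=np.c_[n[:,0],-n[:,1],-np.ones(len(n))]
    return T[:3,3],d@T[:3,:3].T
def onz(cam,uv,z):
    o,d=ray(cam,uv); return o+d*((z-o[2])/d[:,2])[:,None]
def pts(cam,uv,depth):
    o,d=ray(cam,uv); uv=np.array(uv).astype(int); return o+d*depth[uv[:,1],uv[:,0]][:,None]
def proj(cam,P):
    p=env.camera_params(cam);K=np.array(p["camera_matrix"],float);D=np.array(p["D"],float);T=np.array(p["cam_to_world"],float)
    c=(np.array(P,float).reshape(-1,3)-T[:3,3])@T[:3,:3]
    return cv2.projectPoints(c*[1,-1,-1],np.zeros(3),np.zeros(3),K,D)[0].reshape(-1,2)
E
python3 - <<'E'
from h import *
for c in("scene","top"):
    im,d=env.grab_frame(c); cv2.imwrite(f"pics/{c}0.png",im); np.save(f"{c}0.npy",d); print(c,np.array(env.camera_params(c)["cam_to_world"]).round(2).tolist())
cv2.imwrite("pics/both0.png",np.vstack([cv2.imread("pics/top0.png")]))
print(env.state(),env.grip_point_offset)
E
```

```text
pics
scene [[-0.71, -0.6, 0.37, 1014.93], [0.71, -0.61, 0.36, 420.19], [0.01, 0.52, 0.86, 1224.73], [0.0, 0.0, 0.0, 1.0]]
top [[-0.02, 0.99, -0.15, 346.58], [-1.0, -0.02, 0.0, -31.51], [-0.0, 0.15, 0.99, 1265.7], [0.0, 0.0, 0.0, 1.0]]
{'time_s': 0.1, 'qpos': array([ 7.52289477e+01,  1.83479145e+01,  8.96990218e+01, -1.37309988e-03,
        7.20464432e+01, -1.14754956e+00]), 'qvel': array([-0.08361371, -0.1298995 , -0.14087387, -0.14995944, -0.0042745 ,
        0.03784422]), 'effort': array([ 1.10061799e-03, -4.13333631e+01, -2.32511866e+01,  7.27652782e-02,
        4.22226987e-02, -5.16308421e-05]), 'ee_pos': array([135.3403769 , 558.3682639 , 213.20768697]), 'ee_rot': array([-1.79999435e+02,  9.33869519e-02,  7.63769220e+01]), 'force': array([ 0.24812759,  0.95260765, -0.46605342]), 'torque': array([ 0.02292459, -0.01044361,  0.02225998]), 'gripper_width': 91.24131745570358} 18.8
```

View pics/top0.png

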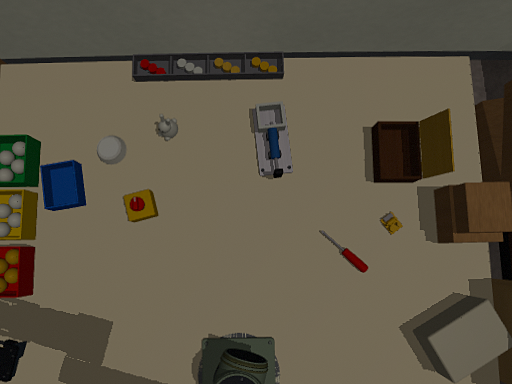

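View pics/scene0.png

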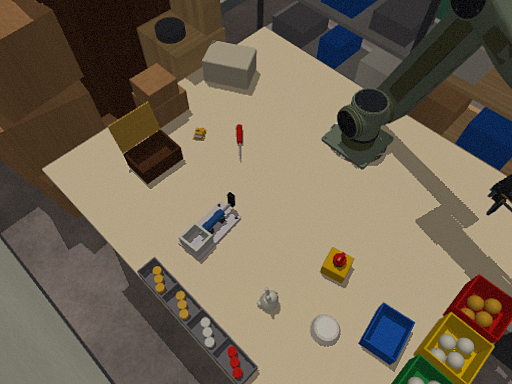

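The top view shows the stop box at about (141,205), the fixture at (272,140) with its grip at (278,172), the globe at (111,150) and the rabbit at (167,128). The scene view shows the stop at (340,262) and the grip at (231,199).

```bash
python3 - <<'E'
from h import *
t=cv2.imread("pics/top0.png");s=cv2.imread("pics/scene0.png")
def crop(im,u,v,w=40,h=30): return cv2.resize(np.clip(im[v-h:v+h,u-w:u+w]*1.6,0,255).astype(np.uint8),(400,300),interpolation=cv2.INTER_CUBIC)
cv2.imwrite("pics/crop1.png",np.vstack([np.hstack([crop(t,141,205),crop(s,340,264)]),np.hstack([crop(t,272,145,54,40),crop(s,215,222,54,40)])]))
dt=np.load("top0.npy");ds=np.load("scene0.npy")
for n,im,d,z in(("top",t,dt,0),("scene",s,ds,0)):
    h=cv2.cvtColor(im,cv2.COLOR_BGR2HSV); H,S,V=cv2.split(h)
    m={"yel":(H>20)&(H<34)&(S>150)&(V>80),"red":((H<8)|(H>172))&(S>150)&(V>60),"blue":(H>95)&(H<125)&(S>120)&(V>30),"black":(V<30)}
    roi={"top":{"yel":(110,180,170,230),"red":(120,190,165,225),"blue":(255,115,295,165),"black":(265,160,290,182)},
     "scene":{"yel":(310,240,365,290),"red":(320,245,360,280),"blue":(195,200,232,240),"black":(220,185,240,215)}}[n]
    for k in m:
        a,b,c,e=roi[k]; mm=np.zeros_like(H); mm[b:e,a:c]=(m[k][b:e,a:c]*255)
        v,u=np.nonzero(mm); uv=np.c_[u,v]; 
        if len(u)<3: print(n,k,len(u)); continue
        P=pts(n,uv,d); r=cv2.minAreaRect(uv.astype(np.float32))
        print(n,k,len(u),"px",uv.mean(0).round(1),"rect",np.round(cv2.boxPoints(r),1).tolist(),"P med",np.median(P,0).round(1),"z",np.percentile(P[:,2],[5,50,95]).round(1))
        if k=="red":
            for zz in(78,80,97): pass
            q=P[P[:,2]>90]; print("  top pts",len(q),q.mean(0).round(1))
            if len(q)>4:
                c=q[:,:2]-q[:,:2].mean(0); w,V2=np.linalg.eigh(c.T@c); print("  axis",V2[:,1],np.sqrt(w/len(q)), np.degrees(np.arctan2(V2[1,1],V2[0,1])))
E
```

```text
top yel 509 px [139.6 205. ] rect [[122.30000305175781, 195.1999969482422], [151.5, 187.89999389648438], [157.8000030517578, 213.3000030517578], [128.60000610351562, 220.60000610351562]] P med [480.2 268.3  53.8] z [50.1 53.8 57.9]
top red 141 px [136.7 204.1] rect [[130.0, 197.0], [143.0, 197.0], [143.0, 210.0], [130.0, 210.0]] P med [482.9 271.3  81. ] z [ 74.4  81.  100.1]
  top pts 51 [479.2 269.7 119.9]
  axis [0.41610545 0.90931637] [ 8.20705806 46.91485516] 65.4110486084806
top blue 272 px [273.5 142.5] rect [[267.20001220703125, 128.1999969482422], [276.29998779296875, 127.0999984741211], [279.79998779296875, 157.1999969482422], [270.70001220703125, 158.3000030517578]] P med [ 660.2 -114.1   56.2] z [47.7 56.2 61. ]
top black 74 px [278.1 172.4] rect [[272.1000061035156, 169.60000610351562], [289.0, 166.0], [290.70001220703125, 173.89999389648438], [273.70001220703125, 177.5]] P med [ 564.7 -122.4   92.1] z [33.  92.1 98.3]
scene yel 518 px [335.7 266.6] rect [[319.20001220703125, 271.6000061035156], [331.6000061035156, 246.8000030517578], [354.0, 258.0], [341.6000061035156, 282.79998779296875]] P med [504.  285.2  54.4] z [13.6 54.4 59.4]
scene red 124 px [339.4 259. ] rect [[331.79998779296875, 254.0], [343.70001220703125, 251.6999969482422], [346.20001220703125, 264.20001220703125], [334.29998779296875, 266.5]] P med [485.5 280.2  82.1] z [ 76.1  82.1 101.5]
  top pts 38 [496.4 282.6 128.1]
  axis [-0.96690389 -0.25514086] [ 3.85814491 88.79845129] -165.21806796812348
scene blue 183 px [213.5 219.6] rect [[202.0, 226.0], [220.0, 208.0], [225.0, 213.0], [207.0, 231.0]] P med [ 656.9 -108.2   56.7] z [46.5 56.7 62.6]
scene black 69 px [230.9 199.1] rect [[228.0, 193.0], [234.0, 193.0], [234.0, 206.0], [228.0, 206.0]] P med [ 570.  -114.1   77.7] z [44.8 77.7 98.4]
```

View pics/crop1.png

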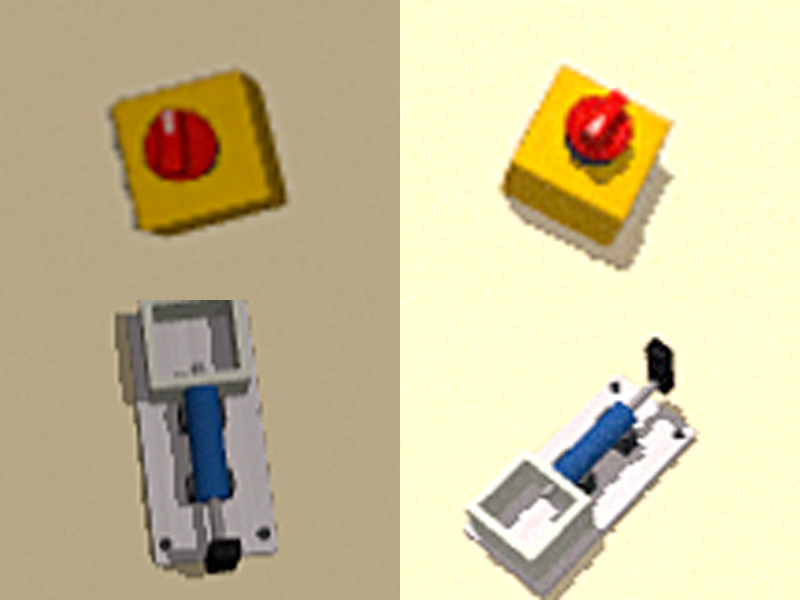

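The crop shows the knob bar's white end pointing up in the top view, at about (134.6,196.6), with the other end at about (137,210.6). The fixture's sleeve runs up the image, slightly left. The black grip top is at about (278,173).

```bash
python3 - <<'E'
from h import *
t=cv2.imread("pics/top0.png");s=cv2.imread("pics/scene0.png")
dt=np.load("top0.npy");ds=np.load("scene0.npy")
B=lambda c,e:[c,e]
print("head top z79",onz("top",[(136.5,203.5)],79).round(1))
b=onz("top",[(134.4,196.6),(137.2,210.8)],99);print("bar ends",b.round(1),"len",np.linalg.norm(b[0]-b[1]),"mid",b.mean(0),"yaw",np.degrees(np.arctan2(*(b[0]-b[1])[1::-1])))
# depth based bar/head/box
for n,im,d in(("top",t,dt),("scene",s,ds)):
    H,S,V=cv2.split(cv2.cvtColor(im,cv2.COLOR_BGR2HSV))
    y=((H>20)&(H<34)&(S>150)&(V>40))|(((H<8)|(H>172))&(S>150))
    a,bb,c,e=(115,180,170,230) if n=="top" else (312,240,365,290)
    v,u=np.nonzero(y[bb:e,a:c]);uv=np.c_[u+a,v+bb];P=pts(n,uv,d)
    k=(abs(P[:,2]-55)<9)|(P[:,2]>60)
    Q=onz(n,uv,55)[(abs(P[:,2]-55)<5)&(P[:,2]<62)]
    r=cv2.minAreaRect(Q[:,:2].astype(np.float32));print(n,"box top",r)
    q=P[(P[:,2]>68)&(P[:,2]<86)];print("  head pts",len(q),((q.max(0)+q.min(0))/2).round(1), (q.max(0)-q.min(0)).round(1))
    q=P[(P[:,2]>92)&(P[:,2]<106)];print("  bar pts",len(q),q.mean(0).round(1))
# fixture
for n,im,d in(("top",t,dt),("scene",s,ds)):
    H,S,V=cv2.split(cv2.cvtColor(im,cv2.COLOR_BGR2HSV))
    m=(H>95)&(H<125)&(S>120)&(V>30)
    a,bb,c,e=(255,115,295,165) if n=="top" else (195,200,232,240)
    v,u=np.nonzero(m[bb:e,a:c]);uv=np.c_[u+a,v+bb];P=pts(n,uv,d);q=P[(P[:,2]>55)&(P[:,2]<64)]
    r=cv2.fitLine(q[:,:2].astype(np.float32),cv2.DIST_HUBER,0,.01,.01).ravel();print(n,"sleeve top line",r.round(3),np.degrees(np.arctan2(r[1],r[0])))
    al=(q[:,:2]-r[2:])@r[:2];print("  ends",r[2:]+r[:2]*al.min(),r[2:]+r[:2]*al.max(), "z",np.median(q[:,2]))
    m=(V<45)
    a,bb,c,e=(270,164,288,182) if n=="top" else (222,188,240,212)
    v,u=np.nonzero(m[bb:e,a:c]);uv=np.c_[u+a,v+bb];P=pts(n,uv,d);k=(P[:,2]>86)&(P[:,2]<104)
    Q=onz(n,uv[k],96);print("  grip top",k.sum(),uv[k].mean(0).round(1),Q.mean(0).round(1),cv2.minAreaRect(Q[:,:2].astype(np.float32)), "uvrange",uv[k].min(0),uv[k].max(0))
E
```

```text
head top z79 [[485.1 275.   79. ]]
bar ends [[502.  276.1  99. ]
 [462.5 267.5  99. ]] len 40.39434509827275 mid [482.26263055 271.81500067  99.        ] yaw 12.252464987789478
top box top ((484.3337097167969, 274.8932189941406), (75.73841857910156, 77.28219604492188), 14.780647277832031)
  head pts 92 [483.8 277.5  77.8] [34.  42.4 15.6]
  bar pts 48 [482.4 275.9  97.2]
scene box top ((482.3771057128906, 278.400146484375), (77.37210083007812, 75.61436462402344), 15.029716491699219)
  head pts 81 [483.9 278.6  78.5] [34.1 36.4 14.3]
  bar pts 34 [481.3 278.7  99.2]
top sleeve top line [ 9.95000e-01  1.04000e-01  6.61384e+02 -1.14754e+02] 5.9681582
  ends [ 617.53330472 -119.33862411] [ 703.18912142 -110.38396004] z 57.900502036464104
  grip top 43 [278.3 171.1] [ 567.3 -123.    96. ] ((566.1803588867188, -122.33655548095703), (22.33674430847168, 14.1620512008667), 89.04383850097656) uvrange [274 169] [282 174]
scene sleeve top line [ 9.97000e-01  7.90000e-02  6.55956e+02 -1.10775e+02] 4.514803
  ends [ 613.70098911 -114.1119465 ] [ 699.05836255 -107.37198487] z 58.63390046226482
  grip top 32 [230.5 195.8] [ 568.4 -117.4   96. ] ((568.8342895507812, -116.85580444335938), (23.655118942260742, 16.717247009277344), 46.29779815673828) uvrange [228 193] [233 199]
```

```bash
cat >> h.py <<'E'
from scipy.spatial.transform import Rotation as Ro
def to(target,yaw=None):
    s=env.state();R=Ro.from_euler("xyz",s["ee_rot"],degrees=True).as_matrix()
    sh=(R.T@(np.array(target)-s["ee_pos"]))/1000
    r=None if yaw is None else -((yaw-s["ee_rot"][2]+180)%360-180)
    print("shift",sh.round(4),"roll",r,"z",s["ee_pos"],"rot",s["ee_rot"].round(1),"F",s["force"].round(1),"t",s["time_s"],"q",s["qpos"].round(0))
E
python3 - <<'E'
from h import *
to([483.5,276.5,125],102.3)
E
```

```text
shift [-0.1918  0.4048  0.0885] roll -25.923077962659818 z [135.3403769  558.3682639  213.20768697] rot [-1.80e+02  1.00e-01  7.64e+01] F [ 0.2  1.  -0.5] t 0.1 q [75. 18. 90. -0. 72. -1.]
```

```bash
python3 -m pendant '[{"xyz":[-0.024,0.05,0.005],"roll":-4,"jaw":1},{"xyz":[-0.05,0.105,0.02],"roll":-8,"jaw":1},{"xyz":[-0.077,0.162,0.035],"roll":-13,"jaw":1},{"xyz":[-0.104,0.219,0.05],"roll":-18,"jaw":1},{"xyz":[-0.131,0.276,0.065],"roll":-22,"jaw":1},{"xyz":[-0.158,0.333,0.075],"roll":-26,"jaw":1},{"xyz":[-0.18,0.38,0.085],"roll":-26,"jaw":1},{"xyz":[-0.192,0.405,0.0885],"roll":-26,"jaw":1}]' 20; python3 - <<'E'
from h import *
to([483.5,276.5,101],102.3)
E
```

```text
time_s: 1.1
ee_pos: [485.4, 274.3, 124.3]
ee_rot: [-179.9, 0.0, 102.2]
force: [0.2, 1.0, 0.7]
gripper_width: 14.1
shift [ 0.0025 -0.0014  0.0233] roll -0.09163432635514823 z [485.43293742 274.34335936 124.25534564] rot [-179.9    0.   102.2] F [0.2 1.  0.7] t 1.1 q [ 28.  21. 100.  -0.  60. -74.]
```

```bash
python3 -m pendant '[{"xyz":[0.001,-0.001,0.006],"roll":0,"jaw":1},{"xyz":[0.002,-0.001,0.014],"roll":0,"jaw":1},{"xyz":[0.002,-0.001,0.021],"roll":0,"jaw":1},{"xyz":[0.002,-0.001,0.025],"roll":0,"jaw":1},{"xyz":[0.002,-0.001,0.028],"roll":0,"jaw":1},{"xyz":[0.002,-0.001,0.031],"roll":0,"jaw":1},{"xyz":[0.002,-0.001,0.033],"roll":0,"jaw":1},{"xyz":[0.002,-0.001,0.033],"roll":0,"jaw":1}]'; python3 - <<'E'
from h import *
to([483.5,276.5,91],102.3)
E
```

```text
time_s: 2.1
ee_pos: [482.4, 278.8, 92.7]
ee_rot: [180.0, -0.0, 102.4]
force: [-1.8, 0.9, 3.6]
gripper_width: 0.5
shift [-0.0025  0.0006  0.0017] roll 0.06325937481938126 z [482.37914953 278.78396353  92.67487871] rot [180.   -0.  102.4] F [-1.8  0.9  3.6] t 2.1 q [ 29.  23. 102.   0.  55. -74.]
```

```bash
python3 -m pendant '[{"xyz":[-0.0015,0.0,0.001],"roll":0,"jaw":1},{"xyz":[-0.0015,0.0,0.0015],"roll":0,"jaw":1},{"xyz":[-0.0015,0.0,0.002],"roll":0,"jaw":1},{"xyz":[-0.0015,0.0,0.0025],"roll":0,"jaw":1},{"xyz":[-0.0015,0.0,0.003],"roll":0,"jaw":1},{"xyz":[-0.0015,0.0,0.003],"roll":0,"jaw":1},{"xyz":[-0.0015,0.0,0.003],"roll":0,"jaw":1},{"xyz":[-0.0015,0.0,0.003],"roll":0,"jaw":1}]'; python3 - <<'E'
from h import *
to([483.5,276.5,91],102.3)
E
```

```text
time_s: 3.1
ee_pos: [483.5, 277.5, 91.1]
ee_rot: [179.9, -0.0, 102.4]
force: [-2.8, 1.0, 11.2]
gripper_width: 0.6
shift [-0.001  -0.0002  0.0001] roll 0.0689128912767103 z [483.45611463 277.50442808  91.1090745 ] rot [179.9  -0.  102.4] F [-2.8  1.  11.2] t 3.1 q [ 29.  23. 102.   0.  55. -74.]
```

```bash
python3 -m pendant '[{"xyz":[0,0,0.001],"roll":0,"jaw":1},{"xyz":[0,0,0.001],"roll":0,"jaw":1},{"xyz":[0,0,-0.005],"roll":0,"jaw":1},{"xyz":[0,0,-0.012],"roll":0,"jaw":1},{"xyz":[0,0,-0.022],"roll":0,"jaw":1},{"xyz":[0,0,-0.032],"roll":0,"jaw":0.4},{"xyz":[0,0,-0.032],"roll":0,"jaw":0.4},{"xyz":[0,0,-0.032],"roll":0,"jaw":0.4}]'; python3 - <<'E'
from h import *
to([483.5,276.8,84],102.3)
im,d=env.grab_frame("scene");cv2.imwrite("pics/s2.png",cv2.resize(np.clip(im[200:320,270:430]*1.5,0,255).astype(np.uint8),(640,480),interpolation=cv2.INTER_CUBIC))
E
```

```text
time_s: 4.1
ee_pos: [482.6, 276.9, 121.3]
ee_rot: [-180.0, 0.0, 102.4]
force: [-0.3, -0.7, 0.2]
gripper_width: 27.4
shift [-0.0003  0.0009  0.0373] roll 0.07566392487058238 z [482.57007263 276.93562499 121.25033903] rot [-180.     0.   102.4] F [-0.3 -0.7  0.2] t 4.1 q [ 29.  21. 100.  -0.  59. -74.]
```

View pics/s2.png

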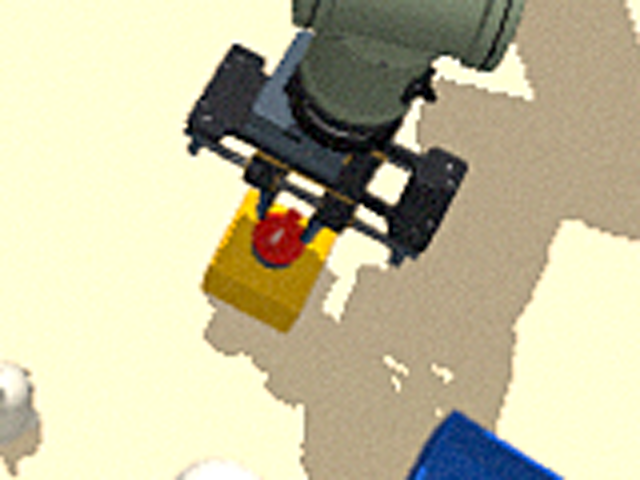

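The view shows the knob up again. The open fingers straddle the bar and line up with it, with the knob at about (282,238) in the crop.

```bash
python3 -m pendant '[{"xyz":[0,0.001,0.008],"roll":0,"jaw":0.4},{"xyz":[0,0.001,0.018],"roll":0,"jaw":0.4},{"xyz":[0,0.001,0.028],"roll":0,"jaw":0.4},{"xyz":[0,0.001,0.0365],"roll":0,"jaw":0.4},{"xyz":[0,0.001,0.0365],"roll":0,"jaw":0.6},{"xyz":[0,0.001,0.0365],"roll":0,"jaw":1},{"xyz":[0,0.001,0.0365],"roll":0,"jaw":1},{"xyz":[0,0.001,0.0365],"roll":0,"jaw":1}]' 20; python3 - <<'E'
from h import *
to([483.5,276.8,84],102.3); print(env.state()["torque"],env.state()["gripper_width"])
E
```

```text
time_s: 5.15
ee_pos: [483.9, 277.4, 85.3]
ee_rot: [180.0, -0.0, 102.4]
force: [-0.3, -0.1, 0.8]
gripper_width: 17.6
shift [-0.0005 -0.0006  0.0013] roll 0.07304142909131883 z [483.92320499 277.44000394  85.30554382] rot [180.   -0.  102.4] F [-0.3 -0.1  0.8] t 5.15 q [ 29.  23. 102.   0.  54. -74.]
[0.02184749 0.02596108 0.01661054] 17.59774803876365
```

```bash
python3 -m pendant '[{"xyz":[0,0,0.0],"roll":0,"jaw":1},{"xyz":[0,0,0.0],"roll":0,"jaw":1},{"xyz":[0,0,0],"roll":7,"jaw":1},{"xyz":[0,0,0],"roll":15,"jaw":1},{"xyz":[0,0,0],"roll":23,"jaw":1},{"xyz":[0,0,0],"roll":31,"jaw":1},{"xyz":[0,0,0],"roll":39,"jaw":1},{"xyz":[0,0,0],"roll":46,"jaw":1}]'; python3 - <<'E'
from h import *
to([483.5,276.8,84],102.3); print(env.state()["torque"],env.state()["gripper_width"])
E
```

```text
time_s: 6.15
ee_pos: [483.6, 277.7, 85.1]
ee_rot: [-180.0, -0.0, 56.1]
force: [-1.6, 1.3, 1.6]
gripper_width: 12.0
shift [-0.0008  0.0004  0.0011] roll -46.16326212041031 z [483.62789859 277.71951215  85.14538805] rot [-180.    -0.    56.1] F [-1.6  1.3  1.6] t 6.15 q [ 29.  23. 102.   0.  54. -28.]
[0.31222359 0.24308435 0.02650319] 11.95376497710924
```

```bash
python3 -m pendant '[{"xyz":[0,0,0.0],"roll":3,"jaw":1},{"xyz":[0,0,0.0],"roll":6,"jaw":1},{"xyz":[0,0,0],"roll":8,"jaw":1},{"xyz":[0,0,0],"roll":10,"jaw":1},{"xyz":[0,0,0],"roll":11,"jaw":1},{"xyz":[0,0,0],"roll":12,"jaw":1},{"xyz":[0,0,0],"roll":13,"jaw":1},{"xyz":[0,0,0],"roll":14,"jaw":1}]'; python3 - <<'E'
from h import *
to([483.5,276.8,84],102.3); print(env.state()["torque"],env.state()["gripper_width"],env.state()["qpos"])
E
```

```text
time_s: 7.15
ee_pos: [483.7, 277.6, 85.0]
ee_rot: [-180.0, -0.0, 42.3]
force: [-2.9, 4.1, 1.9]
gripper_width: 11.7
shift [-0.0007  0.0005  0.001 ] roll -60.001239295983 z [483.68349761 277.60089415  84.98816418] rot [-180.    -0.    42.3] F [-2.9  4.1  1.9] t 7.15 q [ 29.  23. 102.   0.  54. -14.]
[0.82062532 0.43604209 0.0347486 ] 11.749366419964012 [ 2.86511739e+01  2.32183117e+01  1.02431911e+02  4.10801029e-02
  5.43343333e+01 -1.36715400e+01]
```

```bash
python3 -m pendant '[{"xyz":[0,0,0.0],"roll":1,"jaw":1},{"xyz":[0,0,0.0],"roll":2,"jaw":1},{"xyz":[0,0,0],"roll":3,"jaw":1},{"xyz":[0,0,0],"roll":4,"jaw":1},{"xyz":[0,0,0],"roll":5,"jaw":1},{"xyz":[0,0,0],"roll":6,"jaw":1},{"xyz":[0,0,0],"roll":7,"jaw":1},{"xyz":[0,0,0],"roll":7,"jaw":1}]'; python3 - <<'E'
from h import *
to([483.5,276.8,84],102.3); print(env.state()["torque"],env.state()["gripper_width"],env.state()["qpos"])
E
```

```text
time_s: 8.15
ee_pos: [483.7, 277.6, 85.0]
ee_rot: [-180.0, -0.0, 35.3]
force: [-2.8, 3.6, 1.6]
gripper_width: 11.9
shift [-0.0006  0.0006  0.001 ] roll -66.98009282100728 z [483.6543865  277.60147621  84.96481449] rot [-180.    -0.    35.3] F [-2.8  3.6  1.6] t 8.15 q [ 29.  23. 102.   0.  54.  -7.]
[ 0.90323911  0.41082537 -0.00895811] 11.924334029592279 [ 2.86532720e+01  2.32196226e+01  1.02433782e+02  3.98302391e-02
  5.43350166e+01 -6.68985883e+00]
```

```bash
python3 -m pendant '[{"xyz":[0,0,0.0],"roll":1,"jaw":1},{"xyz":[0,0,0.0],"roll":2,"jaw":1},{"xyz":[0,0,0],"roll":3,"jaw":1},{"xyz":[0,0,0],"roll":4,"jaw":1},{"xyz":[0,0,0],"roll":5,"jaw":1},{"xyz":[0,0,0],"roll":6,"jaw":1},{"xyz":[0,0,0],"roll":7,"jaw":1},{"xyz":[0,0,0],"roll":8,"jaw":1}]'; python3 - <<'E'
from h import *
to([483.5,276.8,84],102.3); print(env.state()["torque"],env.state()["gripper_width"],env.state()["qpos"])
E
```

```text
time_s: 9.15
ee_pos: [483.7, 277.5, 85.0]
ee_rot: [180.0, -0.0, 27.4]
force: [-2.5, 5.0, 1.1]
gripper_width: 12.5
shift [-0.0005  0.0005  0.001 ] roll -74.87266399272244 z [483.6915873  277.50960608  84.96718697] rot [180.   -0.   27.4] F [-2.5  5.   1.1] t 9.15 q [ 29.  23. 102.  -0.  54.   1.]
[0.9150175  0.5361086  0.70440908] 12.529579840583466 [ 2.86649879e+01  2.32200012e+01  1.02432701e+02 -4.80789929e-03
  5.43384207e+01  1.24045483e+00]
```

Torque about z rose to 0.7 N m and the jaw is being wedged, so this is the end stop. I'll open and lift.

```bash
python3 -m pendant '[{"xyz":[0,0,0.0],"roll":2,"jaw":1},{"xyz":[0,0,0.0],"roll":2,"jaw":1},{"xyz":[0,0,0],"roll":2,"jaw":0.5},{"xyz":[0,0,0],"roll":2,"jaw":0.5},{"xyz":[0,0,0],"roll":2,"jaw":0.5},{"xyz":[0,0,-0.01],"roll":2,"jaw":0.5},{"xyz":[0,0,-0.03],"roll":2,"jaw":0.5},{"xyz":[0,0,-0.06],"roll":2,"jaw":0.5}]'; python3 - <<'E'
from h import *
im,d=env.grab_frame("scene")
h=np.clip(im[200:320,270:430]*1.5,0,255).astype(np.uint8)
cv2.imwrite("pics/s3.png",cv2.resize(h,(640,480),interpolation=cv2.INTER_CUBIC))
to([567.5,-120,200],96);print(env.state()["gripper_width"])
E
```

```text
time_s: 10.15
ee_pos: [483.4, 276.9, 145.5]
ee_rot: [180.0, 0.1, 25.4]
force: [0.6, -0.0, 0.1]
gripper_width: 45.6
shift [-0.0965  0.3949 -0.0506] roll -70.63332060574018 z [485.87318771 278.35910663 150.21645162] rot [-180.    -0.4   25.4] F [0.8 0.3 2.1] t 10.2 q [29. 19. 98. -0. 62.  3.]
45.94541489383703
```

View pics/s3.png

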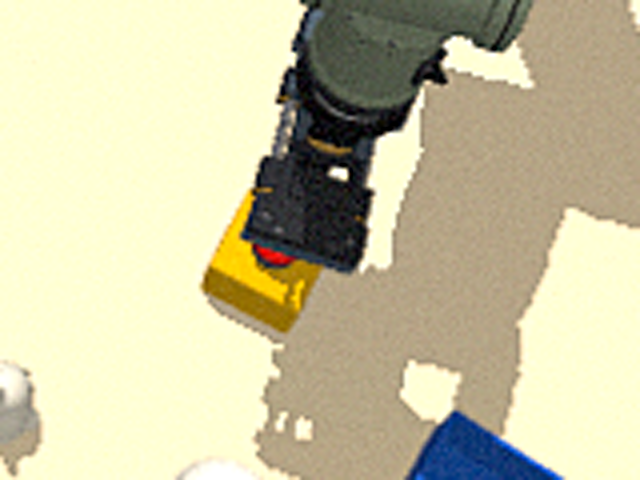

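```bash
python3 - <<'E'
from h import *
to([567.8,-120.5,130],5.2)
E
```

```text
shift [-0.097   0.3955  0.0194] roll 20.166679394259802 z [485.87318771 278.35910663 150.21645162] rot [-180.    -0.4   25.4] F [0.8 0.3 2.1] t 10.2 q [29. 19. 98. -0. 62.  3.]
```

```bash
python3 -m pendant '[{"xyz":[-0.012,0.05,0],"roll":3,"jaw":0.5},{"xyz":[-0.026,0.105,0],"roll":6,"jaw":0.5},{"xyz":[-0.04,0.162,0],"roll":9,"jaw":0.5},{"xyz":[-0.054,0.219,0],"roll":12,"jaw":0.5},{"xyz":[-0.068,0.276,0],"roll":15,"jaw":0.5},{"xyz":[-0.082,0.333,0],"roll":18,"jaw":0.5},{"xyz":[-0.094,0.383,0.005],"roll":20,"jaw":0.5},{"xyz":[-0.097,0.395,0.01],"roll":20,"jaw":0.5}]'; python3 - <<'E'
from h import *
im,d=env.grab_frame("top");im2,d2=env.grab_frame("scene")
def crop(im,u,v,w=40,h=30): return cv2.resize(np.clip(im[v-h:v+h,u-w:u+w]*1.6,0,255).astype(np.uint8),(400,300),interpolation=cv2.INTER_CUBIC)
cv2.imwrite("pics/crop4.png",np.vstack([np.hstack([crop(im,141,205),crop(im2,340,264)]),np.hstack([crop(im,272,155,54,40),crop(im2,225,200,54,40)])]))
to([567.8,-120.5,61],5.2);print(env.state()["gripper_width"])
E
```

```text
time_s: 11.2
ee_pos: [565.9, -124.1, 135.0]
ee_rot: [180.0, -0.1, 5.2]
force: [0.8, 0.5, 0.4]
gripper_width: 45.4
shift [ 0.003  -0.0012  0.0733] roll 0.06678440123755536 z [ 564.98827579 -122.00446915  134.33994188] rot [-1.8e+02  1.0e-01  5.3e+00] F [-0.6  0.1  0.1] t 11.3 q [-13.  22.  96.   0.  62. -19.]
45.7984459811913
```

View pics/crop4.png

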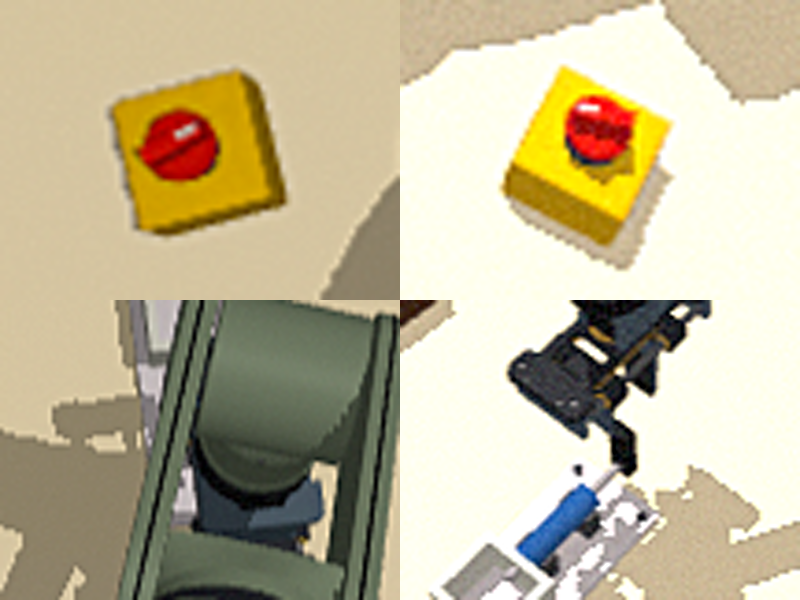

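The top crop shows the knob turned about 75° clockwise, with the white end now at about (190,128) in the crop. The gripper is above the black grip. I'll descend and grasp.

```bash
python3 -m pendant '[{"xyz":[0.002,-0.001,0.005],"roll":0,"jaw":0.5},{"xyz":[0.002,-0.001,0.015],"roll":0,"jaw":0.5},{"xyz":[0.002,-0.001,0.025],"roll":0,"jaw":0.5},{"xyz":[0.002,-0.001,0.035],"roll":0,"jaw":0.5},{"xyz":[0.002,-0.001,0.047],"roll":0,"jaw":0.5},{"xyz":[0.002,-0.001,0.06],"roll":0,"jaw":0.5},{"xyz":[0.002,-0.001,0.07],"roll":0,"jaw":0.5},{"xyz":[0.002,-0.001,0.073],"roll":0,"jaw":0.5}]'; python3 - <<'E'
from h import *
to([567.8,-120.5,61],5.2);print(env.state()["gripper_width"])
E
```

```text
time_s: 12.3
ee_pos: [566.8, -119.9, 61.0]
ee_rot: [-180.0, 0.1, 5.4]
force: [-1.1, -0.5, -0.6]
gripper_width: 45.7
shift [ 0.0009  0.0007 -0.    ] roll 0.16843621340385084 z [ 566.81269265 -119.90182736   60.96057651] rot [-1.8e+02  1.0e-01  5.4e+00] F [-1.1 -0.5 -0.6] t 12.3 q [-13.  26. 101.   0.  53. -18.]
45.747441113489415
```

```bash
python3 -m pendant '[{"xyz":[0,0,0],"roll":0,"jaw":0.6},{"xyz":[0,0,0],"roll":0,"jaw":0.7},{"xyz":[0,0,0],"roll":0,"jaw":1},{"xyz":[0,0,0],"roll":0,"jaw":1},{"xyz":[0,0,0],"roll":0,"jaw":1},{"xyz":[0,0,0],"roll":0,"jaw":1},{"xyz":[0,0,0],"roll":0,"jaw":1},{"xyz":[0,0,0],"roll":0,"jaw":1}]' 30; python3 - <<'E'
from h import *
im2,d2=env.grab_frame("scene")
cv2.imwrite("pics/s5.png",cv2.resize(np.clip(im2[160:240,170:280]*1.5,0,255).astype(np.uint8),(770,560),interpolation=cv2.INTER_CUBIC))
to([567.8,-120.5,61],5.2);print(env.state()["gripper_width"])
E
```

```text
time_s: 13.3
ee_pos: [567.1, -120.0, 62.3]
ee_rot: [180.0, 0.0, 5.4]
force: [-2.3, -1.6, 6.0]
gripper_width: 16.0
shift [0.0007 0.0005 0.0012] roll 0.1776593140446323 z [ 567.08766992 -120.01934136   62.23811315] rot [180.    0.    5.4] F [-2.6 -0.2  4.9] t 13.35 q [-13.  26. 101.  -0.  53. -18.]
15.723290553515918
```

View pics/s5.png

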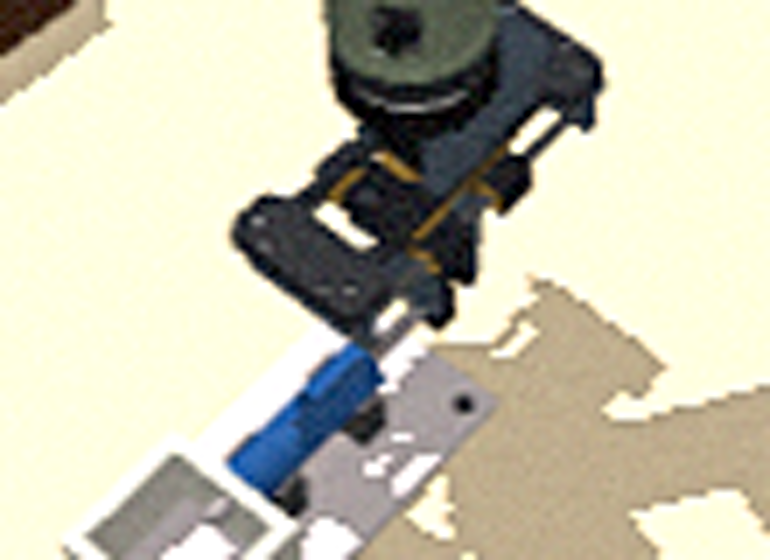

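The gripper holds the grip at 16 mm, and the small -x force means it is still at its rest stop. I'll pull along the rod.

```bash
python3 -m pendant '[{"xyz":[-0.006,0,0],"roll":0,"jaw":1},{"xyz":[-0.015,0,0],"roll":0,"jaw":1},{"xyz":[-0.025,0,0],"roll":0,"jaw":1},{"xyz":[-0.035,0,0],"roll":0,"jaw":1},{"xyz":[-0.045,0,0],"roll":0,"jaw":1},{"xyz":[-0.053,0,0],"roll":0,"jaw":1},{"xyz":[-0.057,0,0],"roll":0,"jaw":1},{"xyz":[-0.057,0,0],"roll":0,"jaw":1}]'; python3 - <<'E'
from h import *
print(env.state()["gripper_width"])
im2,d2=env.grab_frame("scene");im,d=env.grab_frame("top")
def c(im,u,v,w,h): return cv2.resize(np.clip(im[v-h:v+h,u-w:u+w]*1.5,0,255).astype(np.uint8),(400,500),interpolation=cv2.INTER_CUBIC)
cv2.imwrite("pics/s6.png",np.hstack([c(im2,228,208,24,30),c(im,278,165,24,30)]))
to([567.1-59.7,-120.0-5.6,62],5.4)
E
```

```text
time_s: 14.35
ee_pos: [511.7, -125.3, 62.2]
ee_rot: [180.0, -0.2, 5.3]
force: [6.4, 1.3, 0.5]
gripper_width: 15.9
15.863940006639547
shift [-0.0045 -0.0001  0.0002] roll -0.04984522267514535 z [ 511.84055893 -125.23677719   62.22591518] rot [180.   -0.2   5.4] F [7.  2.  0.6] t 14.45 q [-15.  22. 108.   0.  49. -20.]
```

View pics/s6.png

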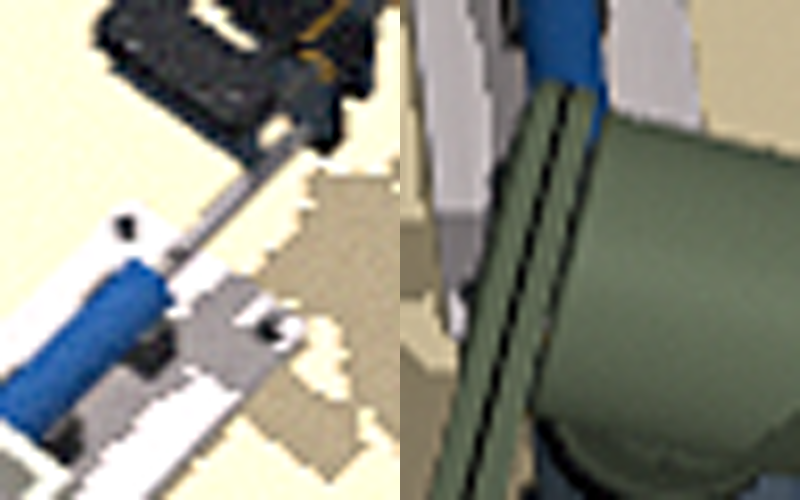

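Pulled about 55.5 mm so far. The rod is bare, with no red showing yet at the mouth at about (165,280) in the left crop, which is as expected just before 56 mm.

```bash
python3 -m pendant '[{"xyz":[-0.001,0,0],"roll":0,"jaw":1},{"xyz":[-0.003,0,0],"roll":0,"jaw":1},{"xyz":[-0.0045,0,0],"roll":0,"jaw":1},{"xyz":[-0.0047,0,0],"roll":0,"jaw":1},{"xyz":[-0.0047,0,0],"roll":0,"jaw":1},{"xyz":[-0.0047,0,0],"roll":0,"jaw":1},{"xyz":[-0.0047,0,0],"roll":0,"jaw":1},{"xyz":[-0.0047,0,0],"roll":0,"jaw":1}]'; python3 - <<'E'
from h import *
im2=np.mean([env.grab_frame("scene")[0] for _ in range(4)],0).astype(np.uint8)
H,S,V=cv2.split(cv2.cvtColor(im2,cv2.COLOR_BGR2HSV))
a,b=205,190;m=((H<10)|(H>170))&(S>70);v,u=np.nonzero(m[b:235,a:250]);print("red px",list(zip(u+a,v+b,S[v+b,u+a])))
im2=np.clip(im2*1.5,0,255).astype(np.uint8)
cv2.imwrite("pics/s7.png",cv2.resize(im2[190:230,200:253],(795,600),interpolation=cv2.INTER_CUBIC))
to([567.1-59.7,-120.0-5.6,62],5.4)
E
```

```text
time_s: 15.45
ee_pos: [507.5, -125.7, 62.2]
ee_rot: [180.0, -0.3, 5.4]
force: [7.5, 1.6, -0.7]
gripper_width: 16.1
red px []
shift [-0.0001 -0.0001  0.0002] roll -0.045896465891189564 z [ 507.48780332 -125.64708701   62.2306016 ] rot [180.   -0.3   5.4] F [ 7.5  1.7 -0.3] t 15.65 q [-15.  22. 109.   0.  49. -21.]
```

View pics/s7.png

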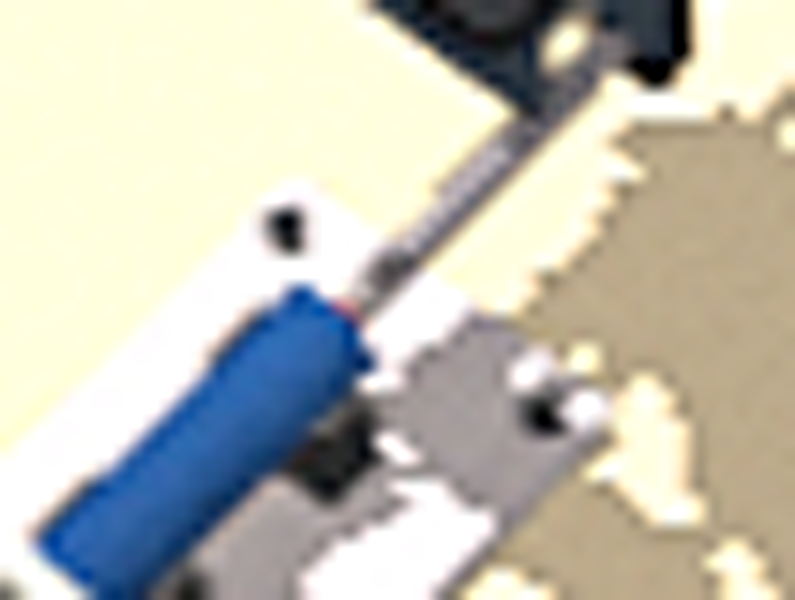

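The crop shows a faint sliver of red at the mouth, at about (348,308). From this camera the sleeve's rim hides the first few millimetres of rod. I'll compare the amount of red with what the geometry predicts.

```bash
python3 - <<'E'
from h import *
im=np.mean([env.grab_frame("scene")[0].astype(float) for _ in range(4)],0)
e=im[:,:,2]-im[:,:,1]
print((e[206:216,216:232]).round(0).astype(int))
H=e[128:150,230:248];print("red handle R-G max",np.percentile(H,97))
# predicted visible red area (px) vs pull
o=ray("scene",[(0,0)])[0];yaw=np.radians(5.2);ax=np.array([np.cos(yaw),np.sin(yaw),0]);la=np.array([-ax[1],ax[0],0]);up=np.array([0,0,1.])
M=np.array([615.3,-116.7,45]);
for q in np.arange(57,66):
    A=0;cen=[]
    for s in np.arange(0.05,12,.1):           # distance outside mouth
        if abs(s-(q-60))>4: continue
        for th in np.arange(0,360,3):
            n=np.cos(np.radians(th))*la+np.sin(np.radians(th))*up
            P=M-ax*s+5*n; d=o-P
            if d@n<=0: continue
            X=P+d*(s/(d@ax))-M      # at the mouth plane
            if np.hypot(X@la,X@up)<14: continue
            J=proj("scene",[P,P-ax*.1,P+np.cross(ax,n)*5*np.radians(3)]);a,b=J[1]-J[0],J[2]-J[0]
            A+=abs(a[0]*b[1]-a[1]*b[0]);cen.append(J[0])
    print(q,"red area px",round(A,2),np.mean(cen,0).round(1) if cen else "")
E
```

```text
[[  8  10   4   0   8  10  10  11  10   7   5   5   2  12  18  20]
 [ 10  11  12  12  12  10   9  12   9   6   2   1  12  19  19  20]
 [ 10  12  14  15  14  14  13  10   4   3   3   7  11  14  19  18]
 [ 12  14   6 -19 -36   5  12   7   7   4   8  10  10   8  12  17]
 [ 13   0 -18 -42 -45 -50  29  34   3   6  10  11  10   8  10   9]
 [  2 -26 -44 -40 -40 -42 -49   3  16  10  14  12  10  12   6   4]
 [-32 -40 -41 -40 -36 -34 -35 -42   8  12  11  10   9  10   5   6]
 [-42 -41 -40 -37 -36 -32 -34 -32 -11   6  10   7   4   6   9   6]
 [-38 -38 -37 -38 -35 -30 -31 -29 -18   4  10   7   7   5   8   6]
 [-40 -36 -35 -32 -32 -28 -27 -12  13  14   8   7   6   6   3   6]]
red handle R-G max 2.5374999999999943
57 red area px 0 
58 red area px 0 
59 red area px 0 
60 red area px 0.46 [222.2 211.1]
61 red area px 1.27 [222.3 211. ]
62 red area px 2.09 [222.4 210.9]Traceback (most recent call last):
  File "<stdin>", line 19, in <module>
  File "h.py", line 13, in proj
    p=env.camera_params(cam);K=np.array(p["camera_matrix"],float);D=np.array(p["D"],float);T=np.array(p["cam_to_world"],float)
ValueError: time passes only in moves, steps and waits
```

The red excess is about 0.6 px. The model gives 0.46 px at 60 mm and 1.27 px at 61 mm, so the rod is within a fraction of a millimetre of the band. The TCP travel of 59.9 mm agrees.

```bash
python3 - <<'E'
from workcell import env
s=env.state();print(s["time_s"],s["ee_pos"],s["force"],s["gripper_width"])
print(env.job_done())
E
```

```text
15.85 [ 507.49926888 -125.64131028   62.21331374] [ 9.1935335   1.77117851 -0.16540136] 15.515895032899476
the job is handed in; nothing more can be done
None
```

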